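# Back the sample indexer off one notch

## Robot

A 6-joint arm with a two-finger parallel gripper is mounted at the origin on the work surface. World frame = base frame: x ahead of the robot, y to its left, z up, the work surface at z = 0. Lengths are in m, angles in degrees, forces in N, time in s.
With the tool pointing down it reaches from about 0.4 to 0.825 m from the base axis. Payload 7 kg.
Tool frame: the origin (TCP) lies on the front face of the gripper's body, between the roots of the fingers; the fingertips stand 66 mm ahead of it and the grasp point (between the pads) lies 47 mm ahead of it; z points along the fingers, y is the line along which they close (so a half turn about z gives the same grasp; the last joint's range is limited). The gripper opens to 88 mm and grips with 3 to 60 N. Pads are 19 mm wide; open, the fingers measure 130 mm over their backs; the gripper's body (78 mm by 193 mm) begins 47 mm behind the grasp point.
Start: joints at [82.97, 20.546, 0.682, 0, -70.136, -16.507], TCP at [0.27, 0.619, 0.292] pointing down, gripper open.
Joint ranges: [-176.03, 176.03], [-82.01, 121.73], [-58.28, 71.71], [-173.87, 95.51], [-174.79, -0.11], [-173.66, 173.66]. Speed limits (degrees/s): [136.94, 136.94, 172.46, 180, 180, 180].

## Interface

Orientations are given as [roll, pitch, yaw] about the fixed x, y, z axes, in that order (R = Rz(yaw) Ry(pitch) Rx(roll)).
In Python, from plant import ctrl gives the robot as it stands.
- The arm moves only by the tool send_rows, never from a script. Its argument "deltas" is a list of rows, each a list of 2 entries, a list of its own where there are three numbers: the shift along the tool's x, y, z each as a share of 800 mm, from -1 to 1, then the turn about the tool's z as a share of 90 degrees, from -1 to 1. A call has exactly 5 rows; each row is the pose to reach, as a shift and turn from the pose commanded when the call began, along the tool's axes at that moment; what a row does not reach only later rows make up. A row lasts 1/12 s, in which the tool goes at most 41.7 mm and 7.16 degrees, less where a joint would pass 70% of its speed; a pose out of reach is approached as far as the arm can. A call with a number of a shift or a turn outside -1 to 1 is refused whole. A call with a gripper value outside its range is refused whole. "gripper" is the opening, from 0 (shut) to 1 (fully open), set as the call begins (left out, the last holds). The fingers move at their own pace and stop on an object; the grip force is fixed at half the most. Time passes only in rows, so rows that repeat a pose let the fingers close, or fill a call up. It gives the time, the measured TCP pose, the force, the opening and the grip force at its end, in the units of the state.
- ctrl.get_obs(): the state, without advancing time (a new reading comes with each control period).
- ctrl.snapshot(name): name is "side" or "top" or "wrist"; returns a dict with "color" (384x512x3 uint8, red, green, blue), "vertical_fov" (degrees; the focal length in pixels is half the picture's height over the tangent of half this angle, whatever the lens; pixels are square), "cx", "cy" (the principal point, pixels), "rvec" (rotation vector, rad) and "tvec" (3), from world to camera coordinates, as OpenCV has them. Camera axes: x right, y down, z forward; pixel columns grow to the right and rows downward; lengths in m; the calibration is good to about 2 mm. A picture is of the moment at which its call begins. There is no depth.
- ctrl.close_job(): hands the job in; it is judged then, once.
Trained networks look in a picture, given as the dict that the camera call returned (one of the last four; its "shot" number tells which), for a name from the list of things; names that differ only in an ending like _2 or _b are one class to them, and where a whole thing is asked for, a point or a joint stands for the part that bears it (a point fixed in the world has none). Each returns a list of dicts, best first, with "conf" (0 to 1); they miss things now and then, are a little off and sometimes report something else, mostly with a low value. They report only what shows in the picture. A call takes as long as a camera call. They do not tell look-alikes from the thing itself.
- ctrl.boxes_of(picture, thing): "xy" ([column, row] as shares, 0 to 1, of the picture: columns of its width, rows of its height, amid what is visible of it).
- ctrl.cut_out(picture, thing): "pixels" (384x512 bool, what is visible of it) and "xy" ([column, row] as shares, 0 to 1, of the picture: columns of its width, rows of its height, amid what is visible of it).
The state is a dict: "clock": time; "joint_pos": joint angles; "qvel": joint speeds; "tau": joint torques, N m; "tool_pos": TCP position; "orientation": TCP orientation; "force": force on the tool from outside, world axes, zero at the start; "moment": the same for the moment, N m; "opening": finger opening in m; "gripper_force": force on a finger pad.
Only numpy, scipy, OpenCV 4.12 (cv2) and the standard library are available. Lean on these libraries where they do the work, as an engineer would, in place of code of your own. Each camera call takes 0.05 s, during which the arm holds its last target. There are 200 camera calls.

## Task

The sample wheel in front of the magnet has been fed one position too far. With a fingertip, push the red pawl's cross-bar away from the wheel so that the pawl lifts and stays up, push the wheel backward (clockwise seen from above, against the yellow arrows) by one notch at one of its orange posts, then push the cross-bar back so that the pawl drops fully home in that next notch. Nothing is to be picked up: leave the brass specimen standing on the wheel and everything else on the table where it is.

Things in the scene. Friction and masses are not known exactly. Their poses are not given: they have to be found in the camera images.
- indexer: The sample indexer: fixed blue base plate, 12 mm thick, bolted to the table, carrying wheel and pawl; it cannot move. Origin on the table under the wheel's vertical axis, z up. Plate reaches 135 mm either way along x, 135 mm along -y, 175 mm along +y. The pawl stands on the +y side between two steel cheeks (58 mm wide over all along x, y 123 to 157 mm) that reach 85 mm above the table.
- arrow (a point): Middle of one of two flat yellow arrows (85 mm long) on the base plate, the one along its -y edge. It points to the indexer's +x; the other, along the +x edge, points to +y: the wheel's forward way (counter-clockwise seen from above).
- wheel_top (a point): Middle of the wheel's top, on its axis, 50 mm above the table. Aluminium disc of radius 100 mm. Twelve steel saw teeth near the rim (radius 84 to 100 mm), one every 30 deg, reach 62 mm above the table; each has one steep face, which the pawl blocks when the wheel is turned backward, and one ramp.
- wheel (a joint): Turn of the wheel, rad: GROWS BACKWARD (clockwise from above, against the arrows). One notch = 0.524 (30 deg). Starts within 0.06 of 0, pawl in a notch. Stays where left; 2 to 3 N at a post moves it. Pawl down: play of 0.08 either way, then backward is locked by a steep tooth; forward, the pawl rides up the ramps. Pawl drops fully home in the next notch back at 0.45 to 0.60; elsewhere it lands on a tooth.
- pawl (a joint): Lift of the red pawl about its pin, rad: 0 = down, nose fully home in a notch; grows as the nose lifts; stop at 0.87. The nose clears the teeth above 0.3. Top-heavy: below about 0.3 it falls back down, above about 0.45 it falls open to the stop and stays. Under 1 N at the cross-bar moves it. Pushing the bar outward (indexer's +y, away from the wheel) lifts the nose; pushing it back (-y) lets it down.
- pawl_pin (a point): Middle of the pawl's level hinge pin, along the indexer's x, at its y = +135 mm, 75 mm above the table.
- pawl_bar (a point): Middle of the pawl's red cross-bar, the place to push: a level round bar 60 mm long along the indexer's x, 16 mm in diameter, on a 10 mm stalk. Pawl down: at the indexer's y = +115 mm, 137 mm above the table. Pawl fully up: at y = +170 mm, 130 mm above the table.
- pawl_nose (a point): Middle of the underside of the pawl's nose (10 mm wide, 14 mm long), 43 mm from its pin; at y = +92 mm of the indexer, 52 mm above the table when down.
- post0 (a point): Middle of the top of an orange upright post on the wheel, to push the wheel by: 12 mm in diameter, 42 mm tall, from 50 to 92 mm above the table, 65 mm from the wheel's axis, at 0 deg counter-clockwise from the indexer's x when the wheel reads 0. It turns with the wheel.
- post1 (a point): Middle of the top of an orange upright post on the wheel, 12 mm in diameter, 42 mm tall, from 50 to 92 mm above the table, 65 mm from the wheel's axis, at 60 deg counter-clockwise from the indexer's x when the wheel reads 0. It turns with the wheel.
- post2 (a point): Middle of the top of an orange upright post on the wheel, 12 mm in diameter, 42 mm tall, from 50 to 92 mm above the table, 65 mm from the wheel's axis, at 120 deg counter-clockwise from the indexer's x when the wheel reads 0. It turns with the wheel.
- post3 (a point): Middle of the top of an orange upright post on the wheel, 12 mm in diameter, 42 mm tall, from 50 to 92 mm above the table, 65 mm from the wheel's axis, at 180 deg counter-clockwise from the indexer's x when the wheel reads 0. It turns with the wheel.
- post4 (a point): Middle of the top of an orange upright post on the wheel, 12 mm in diameter, 42 mm tall, from 50 to 92 mm above the table, 65 mm from the wheel's axis, at 240 deg counter-clockwise from the indexer's x when the wheel reads 0. It turns with the wheel.
- post5 (a point): Middle of the top of an orange upright post on the wheel, 12 mm in diameter, 42 mm tall, from 50 to 92 mm above the table, 65 mm from the wheel's axis, at 300 deg counter-clockwise from the indexer's x when the wheel reads 0. It turns with the wheel.
- specimen: Loose brass cylinder, 30 mm in diameter, 45 mm tall, standing in a 6 mm high collar on the middle of the wheel, its underside (origin) 50 mm above the table. To be left standing there; it may turn with the wheel.
- spanner: Loose steel spanner 160 mm long, lying along its x; leave it alone. Origin under its middle.
- jar: Loose amber jar, 52 mm in diameter, 75 mm tall, white lid; leave it alone. Origin under its middle.
- tape: Loose red roll of floor tape, 96 mm in diameter, 24 mm high, lying flat; leave it alone. Origin under its middle.
- cleaner: Loose aluminium spray can with a yellow band, 48 mm in diameter, 150 mm tall; leave it alone. Origin under its middle.
- eyebolt: Loose steel lifting eye standing on its 36 mm flange, 55 mm tall; leave it alone. Origin under its middle.
- block: Loose aluminium block 50 x 35 x 30 mm; leave it alone. Origin under its middle.
Mind the look-alikes: they are no part of the job. Several things have the shape of the specimen; the one meant has the colours described above.

How it is judged (in metres and radians):
On the way, in this order (a step that is already met when the one before it is completed fails the run):
1. the pawl is lifted and stays up, clear of the teeth (value of joint pawl above 0.35 rad), for 0.2 s.
2. the wheel is pushed backward past the tooth with the pawl up (value of joint pawl above 0.3 rad and value of joint wheel above 0.2 rad), for 0.1 s.
At the end, for the whole second after the job is handed in: The pawl is down, fully home (below 0.06 rad), in the next notch back (wheel reads 0.42 to 0.63 rad: one notch backward), both at rest; the specimen stands upright in its collar on the wheel and every bystander is within 20 mm of where it was (value of joint pawl below 0.06 rad and value of joint wheel between 0.42 and 0.63 rad and not (velocity of joint wheel above 0.05 rad/s) and not (velocity of joint wheel below -0.05 rad/s) and not (velocity of joint pawl above 0.1 rad/s) and not (velocity of joint pawl below -0.1 rad/s) and horizontal distance between specimen and indexer below 0.008 m and angle between specimen's own z axis and vertical below 0.1 rad and height (world z) of specimen below 0.056 m and distance of each of spanner, jar, tape, cleaner, eyebolt, block from where it was at the start of the episode below 0.02 m); the robot touches nothing.
It fails at once if the specimen is lifted off, knocked over or carried away (height (world z) of specimen above 0.062 m or angle between specimen's own z axis and vertical above 0.35 rad or horizontal distance between specimen and indexer above 0.02 m).
It fails at once if a bystander is lifted or pushed away (distance of any of spanner, jar, tape, cleaner, eyebolt, block from where it was at the start of the episode above 0.025 m or height (world z) of any of spanner, jar, tape, cleaner, eyebolt, block above 0.015 m).
It fails at once if the wheel is fed on forward by a notch instead of backward (value of joint wheel below -0.4 rad).
It also fails if it takes over 64 s, if anything falls off the work surface, if the arm or the gripper's body presses on something with over 40 N, if the wrist force passes 120 N, or if a joint passes its speed limit or range.

## Working session

There is one attempt and no reset: what is moved stays moved. The work goes in short steps, Python scripts to look and compute and a tool call to move; the robot and the scene stay as the last step left them, time stands still between calls to the robot, and variables do not carry over. Pictures are saved under pics/ and viewed, at most 10 in all, crops included, and the job is handed in when it is done.

Besides the shell and the picture viewer there is one more tool, called after ">>>" as name([rows], argument=value, ...), one row to a line, values as JSON. send_rows: Moves the arm, as the interface text tells. Shift numbers are shares of 800 mm and turn numbers shares of 90 degrees, none past 1 either way. Its arguments: {"type":"object","properties":{"deltas":{"type":"array","items":{"type":"array"}},"gripper":{"type":"number"}},"required":["deltas"]}

```bash
mkdir -p pics
cat > h.py <<'E'
import numpy as np, cv2
from plant import ctrl
def cam(s):
    f=192/np.tan(np.radians(s["vertical_fov"])/2)
    K=np.array([[f,0,s["cx"]],[0,f,s["cy"]],[0,0,1.]])
    R=cv2.Rodrigues(np.array(s["rvec"],float))[0]; t=np.array(s["tvec"],float).ravel()
    return K,R,t
def back(s,uv,z):
    K,R,t=cam(s); d=R.T@np.linalg.solve(K,[uv[0],uv[1],1]); c=-R.T@t
    return c+d*(z-c[2])/d[2]
def proj(s,P):
    K,R,t=cam(s); p=(K@(R@np.atleast_2d(P).T+t[:,None])).T
    return p[:,:2]/p[:,2:]
def save(s,n): cv2.imwrite(f"pics/{n}.png",s["color"][...,::-1])
E
python3 - <<'E'
from h import *
H=dict(arrow=.012,wheel_top=.05,pawl_pin=.075,pawl_bar=.137,pawl_nose=.052,post0=.092,post1=.092,post2=.092,post3=.092,post4=.092,post5=.092,specimen=.07,cleaner=.075,jar=.04,spanner=0,tape=.01,eyebolt=.03,block=.015)
S={n:ctrl.snapshot(n) for n in("top","side")}
for n,s in S.items():
    save(s,n+"0"); K,R,t=cam(s); print(n,"cam",(-R.T@t).round(3))
    for k,z in H.items():
        r=ctrl.boxes_of(s,k)
        print(k,[(round(d["conf"],2),(np.array(d["xy"])*[512,384]).round(0).tolist(),back(s,np.array(d["xy"])*[512,384],z)[:2].round(3).tolist()) for d in r[:2]])
o=ctrl.get_obs();print(o)
E
```

```text
top cam [ 0.44  -0.04   0.968]
arrow [(0.88, [225.0, 209.0], [0.541, 0.04])]
wheel_top [(0.9, [238.0, 212.0], [0.533, 0.009])]
pawl_pin [(0.78, [171.0, 201.0], [0.551, 0.142]), (0.69, [236.0, 210.0], [0.534, 0.013])]
pawl_bar [(0.66, [172.0, 200.0], [0.543, 0.127])]
pawl_nose [(0.7, [187.0, 283.0], [0.391, 0.108])]
post0 [(0.6, [233.0, 212.0], [0.527, 0.016])]
post1 [(0.6, [233.0, 212.0], [0.527, 0.016])]
post2 [(0.6, [233.0, 212.0], [0.527, 0.016])]
post3 [(0.6, [233.0, 212.0], [0.527, 0.016])]
post4 [(0.6, [233.0, 212.0], [0.527, 0.016])]
post5 [(0.6, [233.0, 212.0], [0.527, 0.016])]
specimen [(0.77, [335.0, 289.0], [0.384, -0.181]), (0.74, [303.0, 301.0], [0.36, -0.119])]
cleaner [(0.81, [342.0, 147.0], [0.662, -0.198])]
jar [(0.76, [183.0, 120.0], [0.727, 0.129]), (0.6, [226.0, 209.0], [0.539, 0.034])]
spanner [(0.69, [260.0, 126.0], [0.727, -0.034])]
tape [(0.7, [351.0, 226.0], [0.508, -0.225])]
eyebolt [(0.62, [188.0, 281.0], [0.393, 0.109]), (0.39, [259.0, 126.0], [0.719, -0.032])]
block [(0.91, [249.0, 303.0], [0.349, -0.014])]
side cam [ 0.446 -0.673  0.725]
arrow [(0.64, [2
[... 1072 characters left out ...]
 227.0], [0.346, -0.011])]
{'clock': 1.9, 'joint_pos': array([ 8.29713352e+01,  2.05479744e+01,  6.80902650e-01,  5.99226670e-04,
       -7.01339597e+01, -1.65081054e+01]), 'qvel': array([ 0.06527341,  0.06658733, -0.02463249, -0.07476583,  0.01190212,
       -0.09090665]), 'tau': array([-8.01377009e-04, -5.82365870e+01,  2.93302113e+01,  7.00253919e+00,
        1.25034605e-02, -2.27262996e-05]), 'tool_pos': array([0.26955197, 0.61882624, 0.29213686]), 'orientation': array([ 1.79999171e+02, -8.33414751e-04, -2.35365665e+01]), 'force': array([-0.0014691 , -0.21954851, -0.45121737]), 'moment': array([-0.06051266,  0.01963351, -0.04064936]), 'gripper_force': 0.0, 'opening': 0.08796028510658334}
```

View pics/top0.png

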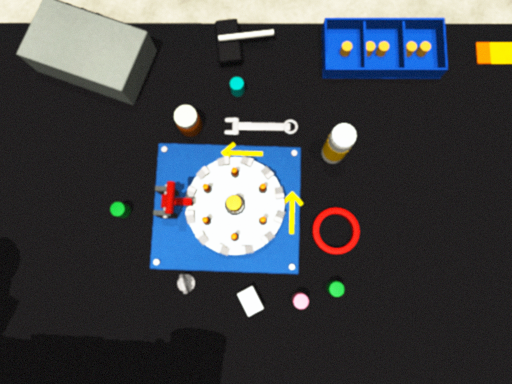

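View pics/side0.png

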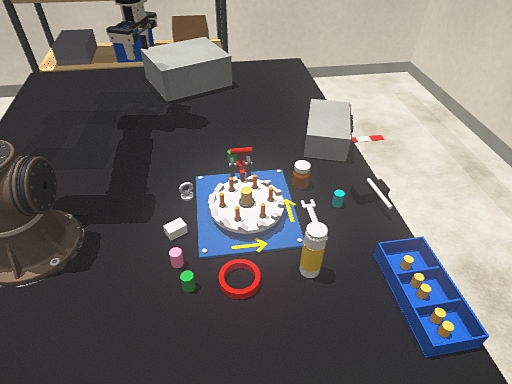

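Run:
```python
from h import *
from scipy.optimize import least_squares
s=ctrl.snapshot("top"); im=s["color"]; hsv=cv2.cvtColor(im,cv2.COLOR_RGB2HSV).astype(int)
b=((hsv[...,0]>98)&(hsv[...,0]<125)&(hsv[...,1]>130)&(hsv[...,2]>60)).astype(np.uint8)
b[:, :130]=0;b[:130]=0
c=max(cv2.findContours(b,0,1)[0],key=cv2.contourArea)[:,0]
P=np.array([back(s,p,.012)[:2] for p in c]); r=cv2.minAreaRect(P.astype(np.float32)); print("plate",r)
m=((hsv[...,0]>3)&(hsv[...,0]<20)&(hsv[...,1]>130)&(hsv[...,2]>90)).astype(np.uint8); m[:155]=0;m[250:]=0;m[:,:195]=0;m[:,280:]=0
n,l,st,ce=cv2.connectedComponentsWithStats(m)
q=[(ce[i],st[i,4]) for i in range(1,n) if st[i,4]>=8]
for u,a in q: print(u.round(1),a,back(s,u,.08)[:2].round(4))
Q=np.array([back(s,u,.08)[:2] for u,a in q])
save({"color":cv2.resize(im[135:285,140:320],None,fx=4,fy=4,interpolation=2)},"crop")
print((proj(s,[[.53,.12,.137]])))
ang=lambda p:p
print("circ",cv2.fitEllipse(Q.astype(np.float32)) if len(Q)>4 else 0)
red=(((hsv[...,0]<4)|(hsv[...,0]>174))&(hsv[...,1]>170)&(hsv[...,2]>70)); red[:,195:]=0;red[:,:150]=0
v,u=np.nonzero(red[165:240]);v+=165; k=u<178
print("bar rows/cols",v[k].min(),v[k].max(),u.min(),u[k].mean(),back(s,[u[k].mean(),(v[k].min()+v[k].max())/2],.14))
```

```text
plate ((0.4807555675506592, 0.03767045587301254), (0.14724451303482056, 0.3155127763748169), 0.5090137720108032)
[235.  172.1] 25 [0.6081 0.0149]
[207.1 188.4] 22 [0.5749 0.0694]
[262.6 188. ] 20 [ 0.5767 -0.0403]
[206.7 220.1] 21 [0.5123 0.0685]
[262.6 220.4] 16 [ 0.5127 -0.0408]
[235.4 236.1] 14 [0.4816 0.0118]
[[175.30825808 207.61668485]]
circ ((0.5446820855140686, 0.014025920070707798), (0.12644153833389282, 0.12658914923667908), 88.004638671875)
bar rows/cols 182 213 162 169.38601823708206 [0.54827448 0.13108798 0.14      ]
```

View pics/crop.png

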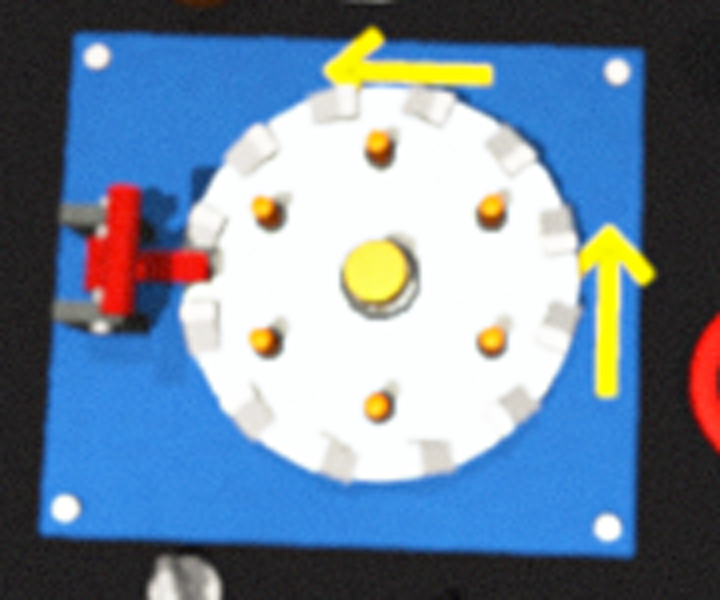

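The crop shows the wheel (specimen at crop 378,270 → full 234,202) and the red pawl bar on the left (crop 122,250 → full 170,197). The brass pieces in the blue bin (full 347,48; 370,47; 384,47; 411,47; 425,47) are look-alikes. The specimen meant is the one on the wheel in its collar.

Run:
```python
from h import *
from scipy.optimize import least_squares
s=ctrl.snapshot("top")
uc=np.array([[75,33],[643,48],[634,555],[40,535]])/4+[140,135]
X=np.array([[.135,.175],[.135,-.135],[-.135,-.135],[-.135,.175]])
up=np.array([[235,172.1],[207.1,188.4],[206.7,220.1],[235.4,236.1],[262.6,220.4],[262.6,188]])
bar=np.array([[122,250]])/4+[140,135]; sp=np.array([[376,270]])/4+[140,135]
def pts(p):
    x,y,f,w,z=p; T=lambda a:np.c_[a@np.array([[np.cos(f),np.sin(f)],[-np.sin(f),np.cos(f)]])+[x,y]]
    a=np.radians(60*np.arange(6))-w
    c=np.c_[T(X),np.full(4,.012)]; q=np.c_[T(.065*np.c_[np.cos(a),np.sin(a)]),np.full(6,.08)]
    b=np.r_[T(np.array([[0,.115]]))[0],.140][None]; t=np.r_[x,y,.095][None]
    return proj(s,c),proj(s,q),proj(s,b),proj(s,t)
def res(p):
    a,b,c,d=pts(p); return np.r_[(a-uc).ravel(),(b-up).ravel(),(c-bar).ravel(),(d-sp).ravel()]
r=least_squares(res,[.54,.014,0,0,0],loss="soft_l1"); print(r.x[:4],np.degrees(r.x[2])); print(res(r.x).reshape(-1,2).round(1).tolist())
# side check
s2=ctrl.snapshot("side"); s=s2; print([a.round(0).tolist() for a in pts(r.x)])
```

```text
[ 0.54519314  0.01425617 -0.0227451  -0.03680666] -1.303198466680084
[[-0.2, -0.3], [0.9, 0.1], [1.0, 1.0], [-0.3, 0.8], [-0.2, -1.0], [-0.8, -1.0], [-0.8, 0.2], [-0.8, 0.8], [0.9, -0.4], [0.6, -0.9], [-0.1, 0.3], [0.2, 0.2]]
[[[281.0, 169.0], [306.0, 245.0], [197.0, 258.0], [194.0, 176.0]], [[270.0, 191.0], [254.0, 179.0], [230.0, 182.0], [221.0, 197.0], [236.0, 211.0], [262.0, 208.0]], [[240.0, 150.0]], [[245.0, 190.0]]]
```

Create g.py:
```python
import sys
from h import *
O=np.array([.5452,.0143]); F=np.radians(-1.3)
def go(ix,iy,z,show=True):
    o=ctrl.get_obs(); p=o["tool_pos"]; yaw=np.radians(o["orientation"][2])
    R=np.array([[np.cos(F),-np.sin(F)],[np.sin(F),np.cos(F)]])
    now=R.T@(p[:2]-O); d=O+R@[ix,iy]-p[:2]
    c,s=np.cos(yaw),np.sin(yaw)
    print("t",o["clock"],"idx now",now.round(4),p[2].round(4),"yaw",o["orientation"],"F",o["force"].round(2))
    print("shares",(np.array([d@[c,s],d@[s,-c],p[2]-z])/.8).round(4),"turn",round((np.degrees(yaw)+91.3)/90,4),"mm",np.hypot(*d)*1e3)
if __name__=="__main__": go(*map(float,sys.argv[1:4]))
```

```text
(no output)
```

>>> send_rows([
  [[0.58,0.463,0],0.753],
  [[0.58,0.463,0],0.753],
  [[0.58,0.463,0],0.753],
  [[0.58,0.463,0],0.753],
  [[0.58,0.463,0],0.753],
], gripper=0)

```text
clock: 2.47
tool_pos: [0.3674, 0.4329, 0.2923]
orientation: [-180.0, 0.0, -59.7]
force: [1.5, 0.1, -0.2]
opening: 0.0599
gripper_force: 0.0
```

```bash
python3 g.py 0 .08 .292
```

```text
t 2.4667 idx now [-0.1873  0.4144] 0.2923 yaw [-1.79980818e+02  7.75402976e-03 -5.96686707e+01] F [ 1.49  0.08 -0.15]
shares [4.787e-01 1.990e-02 4.000e-04] turn 0.3515 mm 383.29427466900705
```

>>> send_rows([
  [[0.4787,0.02,0],0.3515],
  [[0.4787,0.02,0],0.3515],
  [[0.4787,0.02,0],0.3515],
  [[0.4787,0.02,0],0.3515],
  [[0.4787,0.02,0],0.3515],
])

```text
clock: 2.88
tool_pos: [0.4661, 0.2492, 0.2926]
orientation: [-180.0, 0.0, -91.4]
force: [1.9, 0.7, 1.1]
opening: 0.0266
gripper_force: 0.0
```

```bash
python3 g.py 0 .08 .292
```

```text
t 2.8833 idx now [-0.0844  0.2331] 0.2926 yaw [-1.79962449e+02  4.09724048e-02 -9.13699250e+01] F [1.89 0.73 1.06]
shares [ 0.1912 -0.1058  0.0008] turn -0.0008 mm 174.83523909242487
```

>>> send_rows([
  [[0.19,-0.105,0],0],
  [[0.19,-0.105,0],0],
  [[0.19,-0.105,0],0],
  [[0.19,-0.105,0],0],
  [[0.19,-0.105,0],0],
])

```text
clock: 3.3
tool_pos: [0.5487, 0.0932, 0.2922]
orientation: [-180.0, -0.0, -91.2]
force: [-0.3, 1.0, -0.0]
opening: 0.0009
gripper_force: 0.0
```

>>> send_rows([
  [[0,0,0],0],
  [[0,0,0],0],
  [[0,0,0],0],
  [[0,0,0],0],
  [[0,0,0],0],
])

```text
clock: 3.72
tool_pos: [0.5466, 0.0989, 0.2923]
orientation: [-180.0, 0.0, -90.9]
force: [0.3, -0.7, -0.1]
opening: 0.0006
gripper_force: 0.0
```

```bash
python3 g.py 0 .08 .187; python3 -c "
from h import *
s=ctrl.snapshot('side');save({'color':cv2.resize(s['color'][60:260,140:340],None,fx=3,fy=3)},'a1')"
```

```text
t 3.7167 idx now [-0.0005  0.0846] 0.2923 yaw [-1.79986365e+02  1.24253609e-02 -9.08766115e+01] F [ 0.33 -0.68 -0.13]
shares [ 0.0057 -0.0006  0.1317] turn 0.0047 mm 4.595169156299596
```

View pics/a1.png

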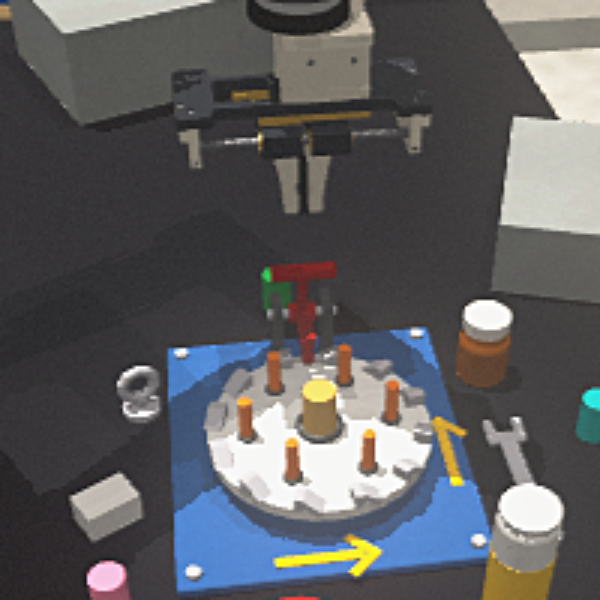

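The shut fingers (tip at crop 303,212) hang in front of the pawl bar (crop 303,270), with all things in place. The fingers taper to about 25 mm at the tip. Descending now.

>>> send_rows([
  [[0.0057,0,0.04],0.004],
  [[0.0057,0,0.08],0.004],
  [[0.0057,0,0.115],0.004],
  [[0.0057,0,0.1317],0.004],
  [[0.0057,0,0.1317],0.004],
])

```text
clock: 4.18
tool_pos: [0.5449, 0.0931, 0.1835]
orientation: [179.7, -0.1, -91.3]
force: [-0.8, 0.2, -0.0]
opening: 0.0004
gripper_force: 0.0
```

```bash
python3 g.py 0 .145 .187
```

```text
t 4.1833 idx now [-0.0021  0.0788] 0.1835 yaw [ 1.79691022e+02 -1.38414629e-01 -9.13073368e+01] F [-0.79  0.22 -0.03]
shares [-0.0828 -0.0026 -0.0044] turn -0.0001 mm 66.28015940803598
```

>>> send_rows([
  [[-0.01,0,-0.002],0],
  [[-0.02,0,-0.004],0],
  [[-0.03,0,-0.004],0],
  [[-0.04,0,-0.004],0],
  [[-0.045,0,-0.004],0],
])

```text
clock: 4.6
tool_pos: [0.5482, 0.1308, 0.1912]
orientation: [-179.9, 0.1, -91.3]
force: [-0.4, -0.9, -0.7]
opening: 0.0002
gripper_force: 0.1
```

>>> send_rows([
  [[-0.007,0,0],0],
  [[-0.014,0,0],0],
  [[-0.021,0,0],0],
  [[-0.028,0,0],0],
  [[-0.03,0,0],0],
])

```text
clock: 5.02
tool_pos: [0.5484, 0.154, 0.19]
orientation: [-180.0, 0.0, -91.3]
force: [0.4, 0.0, -0.6]
opening: 0.0005
gripper_force: 0.0
```

```bash
python3 g.py 0 .085 .23; python3 -c "
from h import *
s=ctrl.snapshot('side');save({'color':cv2.resize(s['color'][60:260,140:340],None,fx=3,fy=3)},'a2')"
```

```text
t 5.0167 idx now [0.     0.1397] 0.19 yaw [-1.79995733e+02  3.27757778e-03 -9.13180277e+01] F [ 0.41  0.05 -0.65]
shares [ 0.0684 -0.     -0.0501] turn -0.0002 mm 54.711597988260195
```

View pics/a2.png

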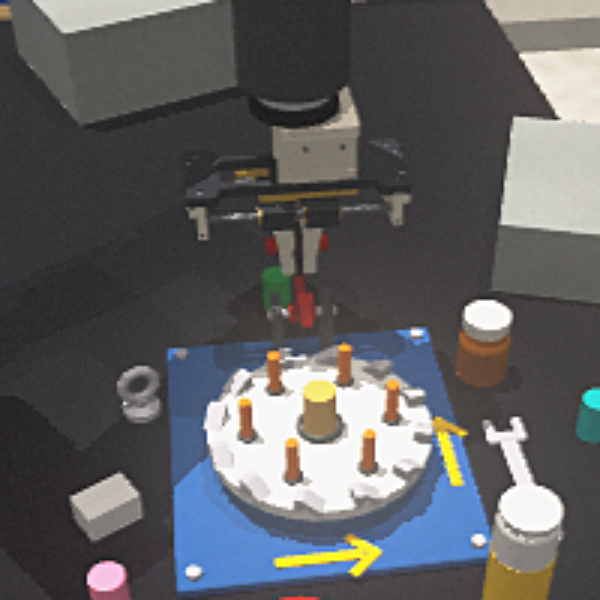

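The pawl is up: its nose is raised (crop 303,305) and the bar (crop 270/322,242) is tipped outward behind the fingers. Next I move to post5.

>>> send_rows([
  [[0.03,0,-0.02],0],
  [[0.08,-0.02,-0.05],0],
  [[0.12,-0.05,-0.05],0],
  [[0.165,-0.07,-0.05],0],
  [[0.21,-0.094,-0.05],0],
])

```text
clock: 5.48
tool_pos: [0.6194, -0.0166, 0.2309]
orientation: [-179.9, 0.0, -91.3]
force: [0.9, 1.5, -0.5]
opening: 0.0003
gripper_force: 0.0
```

>>> send_rows([
  [[0.04,0,0],0],
  [[0.04,0,0],0],
  [[0.04,0,0],0],
  [[0.04,0,0],0],
  [[0.04,0,0],0],
])

```text
clock: 5.9
tool_pos: [0.6179, -0.0463, 0.2301]
orientation: [-180.0, 0.0, -91.3]
force: [0.3, 0.5, 0.1]
opening: 0.0003
gripper_force: 0.0
```

```bash
python3 g.py .075 -.06 .14
python3 - <<'E'
from h import *
s=ctrl.snapshot('side');save({'color':cv2.resize(s['color'][60:260,140:340],None,fx=3,fy=3)},'a3')
E
```

```text
t 5.9 idx now [ 0.0741 -0.0589] 0.2301 yaw [-1.79995694e+02  5.08486500e-03 -9.13016674e+01] F [0.32 0.5  0.09]
shares [ 0.0013 -0.0012  0.1126] turn -0.0 mm 1.4189063795609482
```

View pics/a3.png

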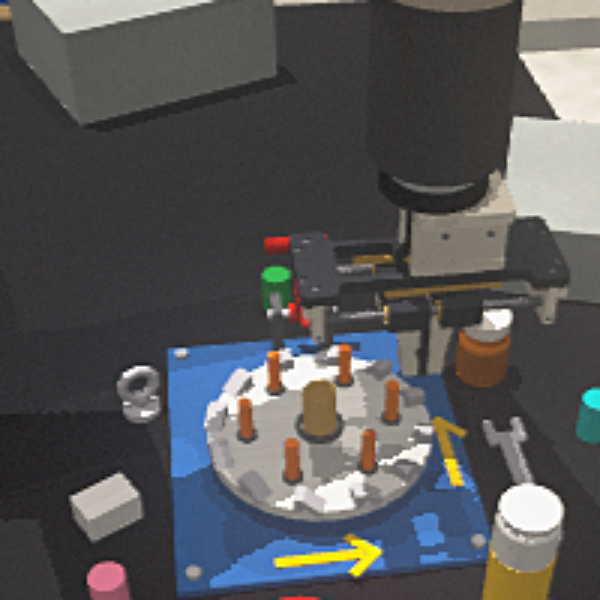

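The pawl stays up (bar at crop 275,243), and the fingers hang to the right of post5 (crop 368,450). Descending beside it.

>>> send_rows([
  [[0.001,-0.001,0.035],0],
  [[0.001,-0.001,0.07],0],
  [[0.001,-0.001,0.095],0],
  [[0.001,-0.001,0.11],0],
  [[0.001,-0.001,0.1125],0],
])

```text
clock: 6.37
tool_pos: [0.6176, -0.047, 0.1377]
orientation: [179.8, -0.0, -91.3]
force: [-1.0, 0.1, -0.3]
opening: 0.0
gripper_force: 0.0
```

>>> send_rows([
  [[0,0.005,0],0],
  [[0,0.01,0],0],
  [[0,0.015,0],0],
  [[0,0.02,0],0],
  [[0,0.02,0],0],
])

```text
clock: 6.78
tool_pos: [0.6026, -0.0474, 0.1413]
orientation: [-179.9, 0.0, -91.3]
force: [-1.0, -0.1, 1.0]
opening: 0.0003
gripper_force: 0.0
```

```bash
python3 g.py .018 -.06 .14
python3 - <<'E'
from h import *
s=ctrl.snapshot('side');save({'color':cv2.resize(s['color'][140:260,190:310],None,fx=5,fy=5,interpolation=2)},'a4')
E
```

```text
t 6.7833 idx now [ 0.0588 -0.0604] 0.1413 yaw [-1.79884324e+02  2.64976860e-02 -9.13360344e+01] F [-1.03 -0.09  0.96]
shares [-0.0004  0.0509  0.0016] turn -0.0004 mm 40.75746478547146
```

View pics/a4.png

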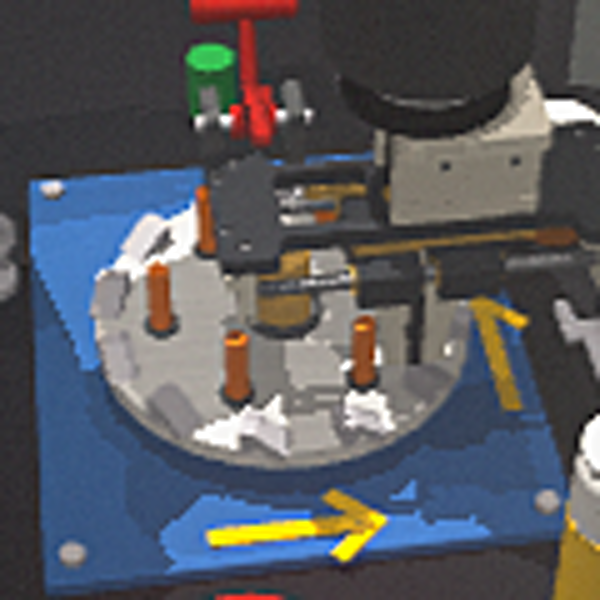

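Post5 (crop 364,350) has about 6 mm between it and the finger's left edge (388,340), and the pawl is up at (245,10). Now I push along indexer -x.

>>> send_rows([
  [[0,0.005,0.001],0],
  [[0,0.01,0.001],0],
  [[0,0.015,0.001],0],
  [[0,0.02,0.001],0],
  [[0,0.025,0.001],0],
])

```text
clock: 7.25
tool_pos: [0.5841, -0.0474, 0.1402]
orientation: [-179.8, -0.0, -91.3]
force: [3.8, -2.5, -0.1]
opening: 0.0003
gripper_force: 1.9
```

>>> send_rows([
  [[0,0.005,0],0],
  [[0,0.01,0],0],
  [[0,0.015,0],0],
  [[0,0.02,0],0],
  [[0,0.021,0],0],
])

```text
clock: 7.67
tool_pos: [0.565, -0.0465, 0.1391]
orientation: [180.0, 0.0, -91.4]
force: [1.9, -1.2, 0.1]
opening: 0.0005
gripper_force: 1.2
```

```bash
python3 g.py .018 -.06 .14
python3 - <<'E'
from h import *
s=ctrl.snapshot('side');save({'color':cv2.resize(s['color'][140:260,190:310],None,fx=5,fy=5,interpolation=2)},'a5')
F=np.radians(-1.3);R=np.array([[np.cos(F),-np.sin(F)],[np.sin(F),np.cos(F)]])
for w in(.35,.45,.52,.6):
    a=np.radians([180,240,300])-w
    X=np.c_[(R@(.065*np.array([np.cos(a),np.sin(a)]))).T+[.5452,.0143],[.092]*3]
    print(w,((proj(s,X)-[190,140])*5).round(0).tolist())
E
```

```text
t 7.6667 idx now [ 0.0212 -0.0604] 0.1391 yaw [ 1.79957197e+02  9.44545438e-03 -9.13527860e+01] F [ 1.93 -1.17  0.08]
shares [-0.0005  0.004  -0.0011] turn -0.0006 mm 3.219888782482941
0.35 [[156.0, 236.0], [188.0, 319.0], [316.0, 339.0]]
0.45 [[159.0, 229.0], [180.0, 313.0], [303.0, 341.0]]
0.52 [[163.0, 223.0], [174.0, 308.0], [294.0, 343.0]]
0.6 [[167.0, 217.0], [168.0, 302.0], [284.0, 343.0]]
```

View pics/a5.png

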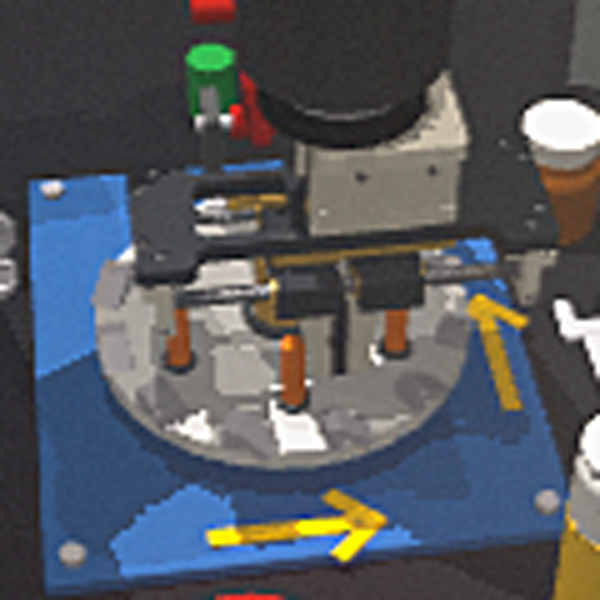

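Post5 now sits at crop (291,340), which matches w≈0.5 to 0.55. The pawl is still up. I back off and move round outside the bar.

>>> send_rows([
  [[0,-0.015,0],0],
  [[0,-0.025,0],0],
  [[0,-0.025,-0.04],0],
  [[0,-0.025,-0.08],0],
  [[0,-0.025,-0.12],0],
])

```text
clock: 8.13
tool_pos: [0.5855, -0.047, 0.2352]
orientation: [179.8, -0.0, -91.4]
force: [0.7, -0.9, -0.0]
opening: 0.0004
gripper_force: 0.0
```

>>> send_rows([
  [[-0.05,0.01,0],0],
  [[-0.1,0.02,0],0],
  [[-0.15,0.03,0],0],
  [[-0.2,0.04,0],0],
  [[-0.25,0.05,0],0],
])

```text
clock: 8.55
tool_pos: [0.5497, 0.1555, 0.235]
orientation: [179.9, -0.0, -91.4]
force: [0.6, -0.5, -0.8]
opening: 0.0002
gripper_force: 0.0
```

>>> send_rows([
  [[-0.05,0,0],0],
  [[-0.1,0,0],0],
  [[-0.11,0,0],0],
  [[-0.11,0,0],0],
  [[-0.11,0,0],0],
])

```text
clock: 8.97
tool_pos: [0.5522, 0.2423, 0.2344]
orientation: [179.9, -0.1, -91.3]
force: [0.2, -0.4, -0.9]
opening: 0.0006
gripper_force: 0.0
```

```bash
python3 g.py 0 .215 .187
python3 - <<'E'
from h import *
s=ctrl.snapshot("top"); im=s["color"]; hsv=cv2.cvtColor(im,cv2.COLOR_RGB2HSV).astype(int)
m=((hsv[...,0]>3)&(hsv[...,0]<20)&(hsv[...,1]>130)&(hsv[...,2]>70)).astype(np.uint8); m[:155]=0;m[250:]=0;m[:,:195]=0;m[:,280:]=0
n,l,st,ce=cv2.connectedComponentsWithStats(m)
F=np.radians(-1.3);R=np.array([[np.cos(F),-np.sin(F)],[np.sin(F),np.cos(F)]])
for i in range(1,n):
    if st[i,4]<6: continue
    q=R.T@(back(s,ce[i],.08)[:2]-[.5447,.014]); a=np.degrees(np.arctan2(q[1],q[0])); print(ce[i].round(1),st[i,4],np.hypot(*q).round(4),"w mod 60:",np.radians((-a)%60).round(3))
save({'color':cv2.resize(im[135:285,140:320],None,fx=4,fy=4,interpolation=2)},'a6')
E
```

```text
t 8.9667 idx now [0.0019 0.2281] 0.2344 yaw [ 1.79905438e+02 -5.66468434e-02 -9.12647645e+01] F [ 0.21 -0.36 -0.91]
shares [0.0163 0.0023 0.0592] turn 0.0004 mm 13.208909828695532
[221.3 175.7] 23 0.0627 w mod 60: 0.562
[253.  178.2] 20 0.0623 w mod 60: 0.574
[202.6 201.6] 20 0.0637 w mod 60: 0.562
[266.6 206.8] 17 0.0628 w mod 60: 0.586
[216.6 230.8] 16 0.0633 w mod 60: 0.555
[249.1 233.4] 14 0.0644 w mod 60: 0.56
```

View pics/a6.png

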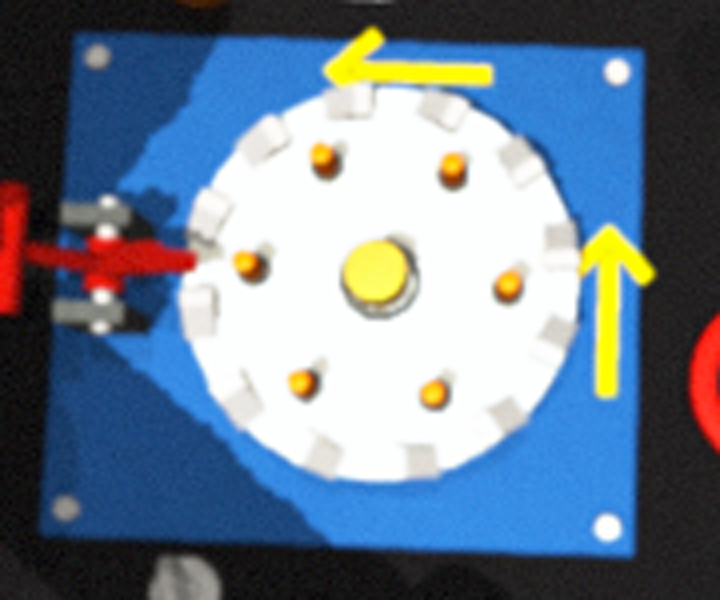

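Top view: teeth lie about evenly either side of the nose (crop 195,262; teeth at 212,210 and 200,310), the specimen is central, and w≈0.56, inside 0.45–0.60. I lower outside the bar and push it back.

>>> send_rows([
  [[0.005,0.002,0.02],0],
  [[0.01,0.002,0.04],0],
  [[0.012,0.002,0.058],0],
  [[0.012,0.002,0.062],0],
  [[0.012,0.002,0.062],0],
])

```text
clock: 9.43
tool_pos: [0.5506, 0.2306, 0.1847]
orientation: [179.9, -0.1, -91.4]
force: [-0.5, -0.5, 0.9]
opening: 0.0004
gripper_force: 0.0
```

>>> send_rows([
  [[0.01,0,0],0],
  [[0.02,0,0],0],
  [[0.03,0,0],0],
  [[0.04,0,0],0],
  [[0.05,0,0],0],
])

```text
clock: 9.85
tool_pos: [0.5503, 0.1916, 0.1865]
orientation: [-179.9, 0.1, -91.3]
force: [-0.6, 1.4, 1.3]
opening: 0.0006
gripper_force: 0.4
```

>>> send_rows([
  [[0.008,0,0],0],
  [[0.016,0,0],0],
  [[0.024,0,0],0],
  [[0.032,0,0],0],
  [[0.04,0,0],0],
])

```text
clock: 10.27
tool_pos: [0.5491, 0.1595, 0.1855]
orientation: [180.0, -0.0, -91.3]
force: [0.3, -0.2, -0.5]
opening: 0.0003
gripper_force: 0.0
```

```bash
python3 g.py 0 .14 .185
```

```text
t 10.2667 idx now [0.0006 0.1453] 0.1855 yaw [ 1.79979274e+02 -1.44368683e-02 -9.13432674e+01] F [ 0.3  -0.21 -0.5 ]
shares [0.0066 0.0007 0.0006] turn -0.0005 mm 5.316730865580355
```

Next a few mm more, then I retreat outward and up and check.

>>> send_rows([
  [[0.006,0,0],0],
  [[0.006,0,0],0],
  [[0.006,0,0],0],
  [[0.006,0,0],0],
  [[0.006,0,0],0],
])

```text
clock: 10.68
tool_pos: [0.5492, 0.1557, 0.1856]
orientation: [-180.0, 0.0, -91.3]
force: [0.7, 0.3, 0.5]
opening: 0.0004
gripper_force: 0.0
```

>>> send_rows([
  [[-0.04,0,0],0],
  [[-0.08,0,-0.02],0],
  [[-0.12,0,-0.05],0],
  [[-0.16,0,-0.08],0],
  [[-0.2,0,-0.1],0],
])

```text
clock: 11.1
tool_pos: [0.5531, 0.3175, 0.2682]
orientation: [-179.9, 0.1, -91.3]
force: [1.3, 1.4, 1.2]
opening: -0.0002
gripper_force: 0.0
```

```bash
python3 g.py 0 .3 .25
python3 - <<'E'
from h import *
s=ctrl.snapshot("top"); im=s["color"]; hsv=cv2.cvtColor(im,cv2.COLOR_RGB2HSV).astype(int)
m=((hsv[...,0]>3)&(hsv[...,0]<20)&(hsv[...,1]>130)&(hsv[...,2]>70)).astype(np.uint8); m[:155]=0;m[250:]=0;m[:,:195]=0;m[:,280:]=0
n,l,st,ce=cv2.connectedComponentsWithStats(m)
F=np.radians(-1.3);R=np.array([[np.cos(F),-np.sin(F)],[np.sin(F),np.cos(F)]])
W=[]
for i in range(1,n):
    if st[i,4]<6: continue
    q=R.T@(back(s,ce[i],.08)[:2]-[.5447,.014]); W.append(np.radians((-np.degrees(np.arctan2(q[1],q[0])))%60).round(3))
print(W)
a=cv2.resize(im[160:260,145:245],None,fx=4,fy=4,interpolation=2)
s=ctrl.snapshot("side"); b=cv2.resize(s["color"][140:240,195:295],None,fx=4,fy=4,interpolation=2)
save({'color':np.hstack([a,b])},'a7')
E
```

```text
t 11.1 idx now [0.001  0.3033] 0.2682 yaw [-1.79887328e+02  7.14226759e-02 -9.13084031e+01] F [1.33 1.41 1.19]
shares [0.0041 0.0013 0.0227] turn -0.0001 mm 3.429136600065325
[np.float64(0.563), np.float64(0.571), np.float64(0.563), np.float64(0.589), np.float64(0.549), np.float64(0.543)]
```

View pics/a7.png

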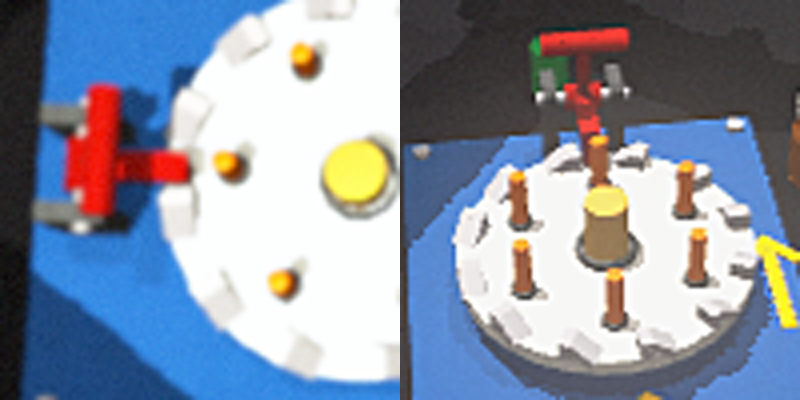

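Run:
```python
from h import *
def c(im,box):
    h=cv2.cvtColor(im,cv2.COLOR_RGB2HSV).astype(int); r=((h[...,0]<5)|(h[...,0]>172))&(h[...,1]>150)&(h[...,2]>60)
    y0,y1,x0,x1=box; v,u=np.nonzero(r[y0:y1,x0:x1]); return (u.mean()+x0).round(2),(v.mean()+y0).round(2),len(u)
for n,b in(("top",(175,225,150,195)),("side",(140,156,220,260)),("side",(140,185,220,260))):
    i=cv2.imread(f"pics/{n}0.png")[...,::-1].copy(); print(n,c(i,b),c(ctrl.snapshot(n)["color"],b))
```

```text
top (np.float64(172.82), np.float64(198.87), 434) (np.float64(172.82), np.float64(198.89), 433)
side (np.float64(240.72), np.float64(149.58), 99) (np.float64(240.45), np.float64(149.57), 105)
side (np.float64(240.76), np.float64(154.88), 147) (np.float64(240.7), np.float64(154.68), 152)
```

The pawl is back in its starting (home) position to within 0.2 px in both views. The wheel reads about 0.56 and the robot is clear, so I hand it in.

```bash
python3 -c "
from plant import ctrl
print(ctrl.close_job())"
```

```text
the job is handed in; nothing more can be done
None
```

The job is handed in and no verdict came back: the wheel was pushed back one notch (about 0.56 rad, measured from the top camera), the pawl matches its starting down position to within about 0.2 px, the specimen is still standing in its collar, and the arm is clear.

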